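Round sample tins into their saucers

TASK

Pick out the three round sample tins and set each one down, upright and flat inside the rim, in the wooden saucer of its own size: the small tin in the small saucer, the medium in the medium, the large in the large. Keep the round tins upright all the way, and leave the square tin, the oblong tin, the dish of thumbtacks and the mallet where they are.

Things in the scene. Friction and masses are not known exactly. Their poses are not given: they have to be found in the camera images.
- tin_small_center (a point): small round tin: closed upright silver aluminium cylinder, 34 mm in diameter, 56 mm tall; the point is its centre, 28 mm above its underside; z up along its axis
- tin_medium_center (a point): medium round tin: closed upright silver aluminium cylinder, 48 mm in diameter, 56 mm tall; the point is its centre, 28 mm above its underside; z up along its axis
- tin_large_center (a point): large round tin: closed upright silver aluminium cylinder, 62 mm in diameter, 56 mm tall; the point is its centre, 28 mm above its underside; z up along its axis
- saucer_small: small wooden saucer, round, lined with cork, fixed to the surface, for the small round tin: 62 mm outside, 54 mm inside the rim, flat inner floor 4 mm above its underside, rim 4 mm thick whose top is 8 mm above its underside; origin at the centre of its underside, on the work surface; z up
- saucer_medium: medium wooden saucer, round, lined with cork, fixed to the surface, for the medium round tin: 76 mm outside, 68 mm inside the rim, flat inner floor 4 mm above its underside, rim 4 mm thick whose top is 8 mm above its underside; origin at the centre of its underside, on the work surface; z up
- saucer_large: large wooden saucer, round, lined with cork, fixed to the surface, for the large round tin: 90 mm outside, 82 mm inside the rim, flat inner floor 4 mm above its underside, rim 4 mm thick whose top is 8 mm above its underside; origin at the centre of its underside, on the work surface; z up
- tin_square_center (a point): square closed silver tin, 46 x 46 mm, 56 mm tall, not to be moved; the point is its centre, 28 mm above its underside; x and y along its sides
- tin_oblong_center (a point): oblong closed silver tin, 36 (x) by 58 (y) mm, 56 mm tall, not to be moved; the point is its centre, 28 mm above its underside
- tack_dish: white ceramic dish of thumbtacks, 72 mm across the rim, 22 mm high, loose, not to be moved; origin at the centre of its underside
- mallet: wooden mallet lying at the right-hand side, head 50 x 90 x 50 mm, handle 20 mm thick running 150 mm out from the head towards its own -x; not to be moved; origin at the centre of the head's underside

How it is judged:
By the outcome, as a careful person would: the job done as asked, in the order asked, and still so for the second after the job is handed in, with the robot touching nothing.
It also fails if it takes over 83 s, if anything falls off the work surface, if the arm or the gripper's body presses on something with over 40 N, if the wrist force passes 120 N, or if a joint passes its speed limit or range.

ROBOT

A 7-joint arm with a two-finger parallel gripper is mounted at the origin on the work surface. World frame = base frame: x ahead of the robot, y to its left, z up, the work surface at z = 0. Lengths are in m, angles in rad, forces in N, time in s.
With the tool pointing down it reaches from about 0.4 to 0.85 m from the base axis. Payload 10.4 kg.
Tool frame: the origin (TCP) lies at the very end of the fingers, on their centre line; the grasp point (between the pads) lies 19 mm behind it; z points along the fingers, y is the line along which they close (so a half turn about z gives the same grasp; the last joint's range is limited). The gripper opens to 87 mm and grips with 3 to 60 N. Pads are 19 mm wide; open, the fingers measure 117 mm over their backs; the gripper's body (75 mm by 190 mm) begins 51 mm behind the grasp point.
Start: joints at [-1.33, 0.332, -0.065, 1.46, 0.022, 1.35, -0.088], TCP at [0.163, 0.603, 0.223] pointing down, gripper open.
Joint ranges: [-2.6, 2.6], [-0.5, 2.12], [-1.47, 1.34], [0.16, 2.42], [-1.27, 4.41], [0.06, 2.06], [-2.6, 2.6]. Speed limits (rad/s): [2.22, 2.22, 2.79, 2.79, 3.14, 3.14, 3.14].

INTERFACE

Orientations are given as a unit quaternion [x, y, z, w].
In Python, from bench import r gives the robot as it stands.
- The arm moves only by the shell command python3 -m crank 'ROWS' [FORCE]. ROWS is JSON, a list that holds one entry, the list of rows, each a list of 5 numbers: the shift along the tool's x, y, z in mm, then the turn about the tool's z in degrees, then the opening, from -1 (shut) to 1 (fully open). A call has 1 to 20 rows; each row is the pose to reach, as a shift and turn from the pose commanded when the call began, along the tool's axes at that moment; what a row does not reach only later rows make up. A row lasts 1/10 s, in which the tool goes at most 50 mm and 8.59 degrees, less where a joint would pass 70% of its speed; a pose out of reach is approached as far as the arm can. A call with a gripper value outside its range is refused whole. The fingers move at their own pace and stop on an object; FORCE is the grip in N (left out, the last holds). Time passes only in rows, so rows that repeat a pose let the fingers close. It gives the time, the measured TCP pose, the force, the opening and the grip force at its end, in the units of the state.
- r.read_state(): the state, without advancing time (a new reading comes with each control period).
- r.camera(name): name is "side" or "top"; returns a dict with "image" (384x512x3 uint8, red, green, blue), "vfov" (degrees; the focal length in pixels is half the picture's height over the tangent of half this angle, whatever the lens; pixels are square), "cx", "cy" (the principal point, pixels), "k1" (the pictures are not rectified: a ray, as slopes to the right and down, at radius r is drawn at 1 + k1 r^2 times it, then the intrinsics apply), "eye" and "attitude" of the camera in the world. Camera axes: x right, y down, z forward; pixel columns grow to the right and rows downward; lengths in m; the calibration is good to about 2 mm. A picture is of the moment at which its call begins. There is no depth.
- r.close_job(): hands the job in; it is judged then, once.
The state is a dict: "time": time; "joint_positions": joint angles; "joint_vel": joint speeds; "joint_torque": joint torques, N m; "ee_pos": TCP position; "eef_rot": TCP orientation; "ft_force": force on the tool from outside, world axes, zero at the start; "torque": the same for the moment, N m; "width": finger opening in m; "grip_force": force on a finger pad.
Only numpy, scipy, OpenCV 4.12 (cv2) and the standard library are available. Lean on these libraries where they do the work, as an engineer would, in place of code of your own. Each camera call takes 0.05 s, during which the arm holds its last target. There are 200 camera calls.

## Working session

There is one attempt and no reset: what is moved stays moved. The work goes in short steps, Python scripts to look and compute and a shell command to move; the robot and the scene stay as the last step left them, time stands still between calls to the robot, and variables do not carry over. Pictures are saved under pics/ and viewed, at most 14 in all, crops included, and the job is handed in when it is done.

```bash
mkdir -p pics
python3 - <<'E'
from bench import r
import cv2
for n in("top","side"):
    c=r.camera(n); cv2.imwrite(f"pics/{n}0.png",c["image"][:,:,::-1]); print({k:v for k,v in c.items() if k!="image"})
s=r.read_state(); print(s["ee_pos"],s["eef_rot"],s["time"],s["ft_force"],s["width"])
E
```

```text
{'vfov': 55.01613846204438, 'cx': 255.85241267182062, 'cy': 189.51157410298336, 'k1': -0.09265067629985935, 'eye': array([ 0.37413258, -0.07765903,  1.11810694]), 'attitude': array([-0.69572749,  0.71374143, -0.06051847,  0.05360923])}
{'vfov': 53.71092918084615, 'cx': 248.85185753861515, 'cy': 195.99822922108876, 'k1': -0.05890521778086186, 'eye': array([0.32713845, 0.54827909, 0.65161535]), 'attitude': array([-0.14271902,  0.90575719, -0.39334231,  0.06720882])}
[0.16288293 0.60305756 0.22185515] [ 1.31511858e-01  9.91314406e-01 -6.14218232e-04 -5.48866322e-05] 0.1 [ 0.19297059  0.64990278 -0.03526038] 0.08690151193633887
```

View pics/top0.png

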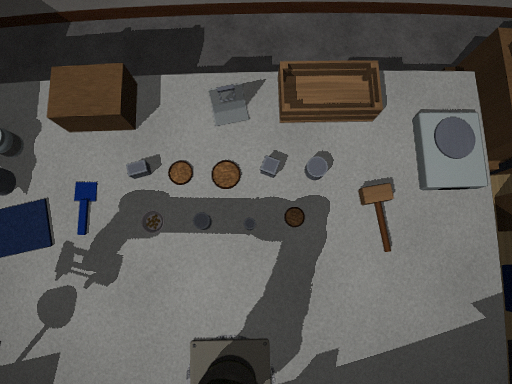

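View pics/side0.png

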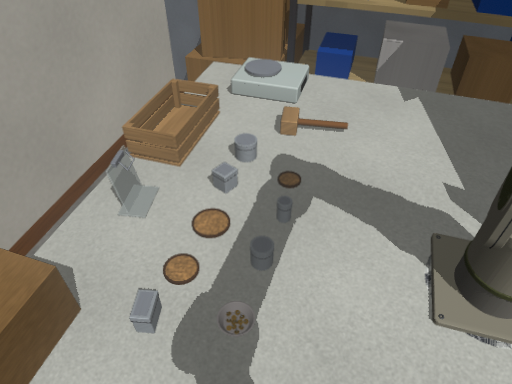

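The top view shows the large tin at (317,165), medium at (203,221) and small at (250,224). The large saucer is at (226,174), medium at (180,172) and small at (294,216). The square tin is at (271,163), the oblong at (138,168), the tacks at (152,221) and the mallet at (378,193).

```bash
cat > h.py <<'E'
import numpy as np, cv2
from scipy.spatial.transform import Rotation as R
def K(c):
    f=c["image"].shape[0]/2/np.tan(np.radians(c["vfov"]/2)); return f
def ray(c,uv):
    f=K(c); d=(np.atleast_2d(uv)-[c["cx"],c["cy"]])/f
    p=d.copy()
    for _ in range(20): p=d/(1+c["k1"]*(p**2).sum(1,keepdims=True))
    return R.from_quat(c["attitude"]).apply(np.c_[p,np.ones(len(p))])
def plane(c,uv,z):
    d=ray(c,uv); return (c["eye"]+d*((z-c["eye"][2])/d[:,2:]))[:,:2]
def proj(c,P):
    q=R.from_quat(c["attitude"]).inv().apply(np.atleast_2d(P)-c["eye"]); s=q[:,:2]/q[:,2:]
    return s*(1+c["k1"]*(s**2).sum(1,keepdims=True))*K(c)+[c["cx"],c["cy"]]
E
python3 - <<'E'
from bench import r
from h import *
t=r.camera("top"); s=r.camera("side")
I=t["image"][:,:,::-1]; J=s["image"][:,:,::-1]
a=cv2.resize(I[145:240,120:345],None,fx=3.5,fy=3.5,interpolation=cv2.INTER_CUBIC)
cv2.imwrite("pics/tcrop.png",cv2.convertScaleAbs(a,alpha=1.6))
b=cv2.resize(J[125:345,125:325],None,fx=2.7,fy=2.7,interpolation=cv2.INTER_CUBIC)
cv2.imwrite("pics/scrop.png",cv2.convertScaleAbs(b,alpha=1.6))
for n,c in(("top",t),("side",s)):
    hsv=cv2.cvtColor(c["image"],cv2.COLOR_RGB2HSV)
    m=((hsv[...,1]>70)&(hsv[...,0]<25)).astype(np.uint8)
    for k in cv2.findContours(m,0,1)[0]:
        if 120<cv2.contourArea(k)<1500:
            p=plane(c,k[:,0].astype(float),.008)
            (x,y),rad=cv2.minEnclosingCircle(p.astype(np.float32)); print(n,k[:,0].mean(0).round(),round(x,4),round(y,4),round(2*rad,4))
E
```

```text
top [507. 325.] 0.1123 -0.8483 0.2168
top [294. 217.] 0.4694 -0.2045 0.0608
top [379. 212.] 0.4632 -0.4739 0.2152
top [503. 219.] 0.4391 -0.8853 0.3416
top [180. 172.] 0.6144 0.1412 0.0752
top [225. 174.] 0.6054 0.0015 0.0893
side [181. 269.] 0.6149 0.1461 0.0769
side [211. 223.] 0.604 0.0052 0.0903
side [289. 179.] 0.4672 -0.2009 0.0579
side [309. 122.] 0.4725 -0.4958 0.2335
side [363.  69.] 0.3493 -0.9514 0.2346
side [304.  49.] 0.6214 -1.1134 0.5732
```

View pics/tcrop.png

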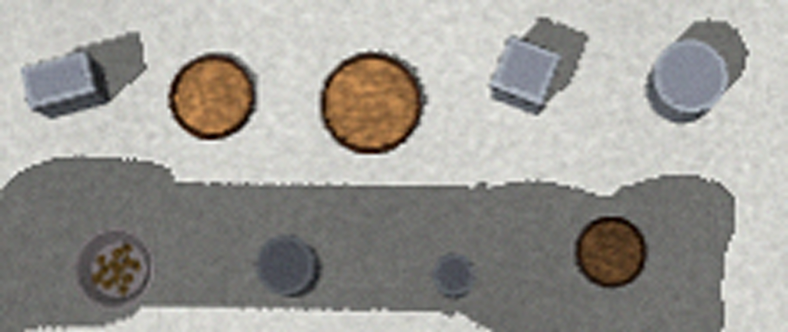

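View pics/scrop.png

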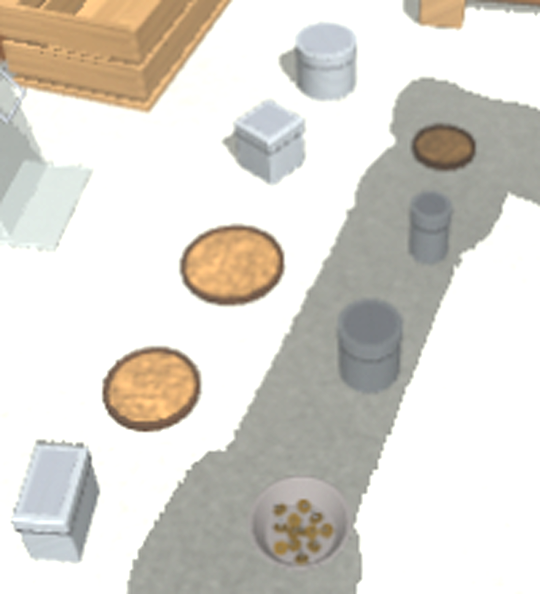

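The crops show, in top-crop pixels, the tin lids at large (690,75), medium (286,263) and small (453,276). In the side crop they are at (326,44), (370,325) and (431,204). Next I refine these with blue-tint masks.

Run:
```python
from bench import r
from h import *
T={"top":{"L":(690,75),"M":(286,263),"S":(453,276)},"side":{"L":(326,44),"M":(370,325),"S":(431,204)}}
D=dict(L=.062,M=.048,S=.034)
for n in T:
    c=r.camera(n); im=c["image"].astype(int); m=((im[...,2]-im[...,0])>8).astype(np.uint8)
    cs=[k for k in cv2.findContours(m,0,1)[0] if 60<cv2.contourArea(k)<2000]
    for k in cs:
        for z in(.056,): 
            p=plane(c,k[:,0].astype(float),z); (x,y),rad=cv2.minEnclosingCircle(p.astype(np.float32))
        print(n,"blob",k[:,0].mean(0).round(),cv2.contourArea(k), p.min(0).round(4),p.max(0).round(4))
        # silhouette axis midpoint: circle center from tangents: perpendicular-to-view extents
    for t,(u,v) in T[n].items():
        uv=np.array([120+(u+.5)/3.5-.5,145+(v+.5)/3.5-.5]) if n=="top" else np.array([125+(u+.5)/2.7-.5,125+(v+.5)/2.7-.5])
        print(n,t,uv.round(1),plane(c,uv,.056).round(4))
        k=min(cs,key=lambda k:np.linalg.norm(k[:,0].mean(0)-uv))
        # lid: points seen at z=.056 ; far-side arc is lid edge. dir away from eye
        p=plane(c,k[:,0].astype(float),.056); g=plane(c,uv,.056)[0]-c["eye"][:2]; g/=np.linalg.norm(g); h=np.array([-g[1],g[0]])
        far=(p@g).max(); lat=((p@h).max()+(p@h).min())/2
        print("   far-edge est",(g*(far-D[t]/2)+h*lat).round(4),"lat width",np.ptp(p@h).round(4))
```

```text
top blob [508. 287.] 315.0 [ 0.1642 -0.8487] [ 0.3006 -0.8165]
top blob [ 84. 205.] 674.5 [0.4281 0.3825] [0.5832 0.4503]
top blob [136. 168.] 176.5 [0.6    0.2335] [0.6447 0.2945]
top blob [316. 166.] 299.5 [ 0.5827 -0.3031] [ 0.6437 -0.2404]
top blob [269. 165.] 189.5 [ 0.5921 -0.1611] [ 0.647 -0.107]
top blob [455. 137.] 1188.0 [ 0.6325 -0.7774] [ 0.7618 -0.6474]
top L [316.8 166.1] [[ 0.6129 -0.2726]]
   far-edge est [ 0.6113 -0.2713] lat width 0.0596
top M [201.4 219.8] [[0.4626 0.0691]]
   far-edge est [0.6257 0.2695] lat width 0.0592
top S [249.1 223.5] [[ 0.4485 -0.0683]]
   far-edge est [ 0.6311 -0.1324] lat width 0.0569
side blob [143. 305.] 479.5 [0.599  0.2363] [0.6453 0.2995]
side blob [224. 170.] 157.0 [ 0.5931 -0.1565] [ 0.6432 -0.104 ]
side blob [246. 140.] 175.0 [ 0.5829 -0.2999] [ 0.6404 -0.242 ]
side blob [263.  66.] 373.0 [ 0.6346 -0.8009] [ 0.7664 -0.6714]
side blob [336.  55.] 1543.0 [ 0.3914 -1.1826] [ 0.542 -0.725]
side blob [494.   6.] 483.0 [-0.3785 -2.0573] [-0.1517 -1.7287]
side L [245.4 141. ] [[ 0.6093 -0.2646]]
   far-edge est [ 0.6102 -0.2679] lat width 0.0578
side M [261.7 245.1] [[0.4614 0.0729]]
   far-edge est [ 0.6182 -0.1343] lat width 0.0525
side S [284.3 200.2] [[ 0.4503 -0.0686]]
   far-edge est [ 0.6195 -0.1409] lat width 0.0523
```

```bash
python3 -m crank '[[[-9,-9,0,0,1],[-26,-26,1,-1,1],[-51,-52,2,-2,1],[-77,-78,4,-3,1],[-107,-109,5,-4,1],[-137,-139,6,-5,1],[-167,-170,8,-6,1],[-197,-200,9,-7,1],[-227,-231,11,-8,1],[-256,-261,12,-9,1],[-286,-292,13,-10,1],[-316,-322,15,-11,1],[-342,-349,16,-12,1],[-368,-375,17,-13,1],[-389,-396,18,-14,1],[-406,-414,19,-15,1],[-419,-427,20,-15.1,1],[-427,-436,20,-15.1,1],[-427,-436,20,-15.1,1],[-427,-436,20,-15.1,1]]]' 30
python3 - <<'E'
from bench import r
from h import *
s=r.read_state(); print(s["ee_pos"],s["eef_rot"],s["time"],s["ft_force"],s["joint_positions"])
for n in("top","side"):
    c=r.camera(n); cv2.imwrite(f"pics/{n}1.png",c["image"][:,:,::-1])
E
```

```text
time: 2.3
ee_pos: [0.4611, 0.0716, 0.2025]
eef_rot: [0.0, 1.0, 0.0, -0.0]
ft_force: [-0.6, 0.3, -0.2]
width: 0.0869
grip_force: 0.0
[0.46108519 0.07162255 0.20250867] [ 7.57392544e-05  9.99999956e-01  2.66532824e-04 -1.06858602e-04] 2.3 [-0.60990125  0.31025847 -0.17286263] [-0.72376956 -0.02861232  0.46908777  1.91157581  0.01300424  1.25563722
  1.31176598]
```

```bash
python3 -m crank '[[[0,0,8,0,1],[0,0,25,0,1],[0,0,50,0,1],[0,0,75,0,1],[0,0,100,0,1],[0,0,122,0,1],[0,0,140,0,1],[0,0,155,0,1],[0,0,167,0,1],[0,0,174,0,1],[0,0,176,0,1],[0,0,176,0,1]]]' 25
python3 - <<'E'
from bench import r
from h import *
c=r.camera("side");J=c["image"][:,:,::-1]
cv2.imwrite("pics/side2.png",cv2.resize(J,(800,600),interpolation=cv2.INTER_CUBIC))
E
```

```text
time: 3.6
ee_pos: [0.4616, 0.0712, 0.0266]
eef_rot: [0.0, 1.0, 0.0, 0.0]
ft_force: [0.2, 0.0, 0.2]
width: 0.0872
grip_force: 0.0
```

View pics/side2.png

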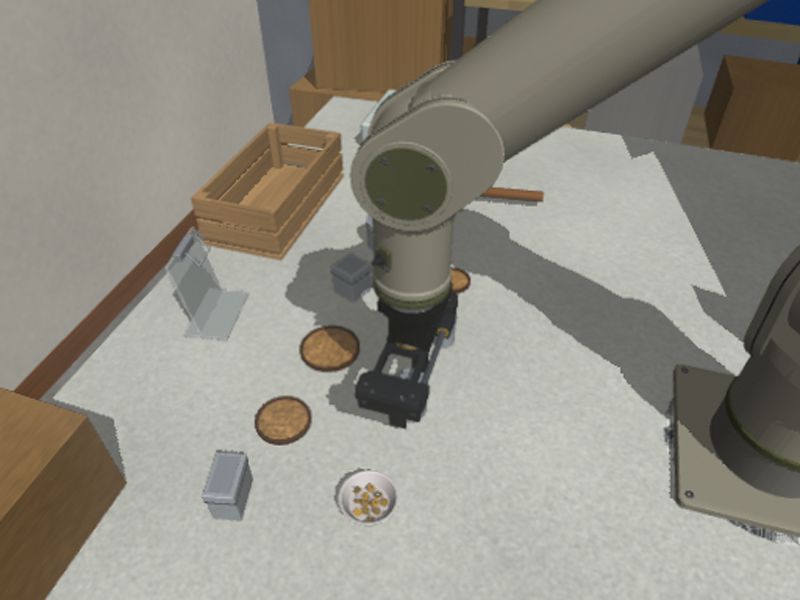

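The gripper straddles the medium tin at about (405,400) in this view, with no contact force, so I close.

```bash
python3 -m crank '[[[0,0,0,0,-1],[0,0,0,0,-1],[0,0,0,0,-1],[0,0,0,0,-1],[0,0,0,0,-1],[0,0,0,0,-1],[0,0,0,0,-1],[0,0,0,0,-1],[0,0,0,0,-1],[0,0,0,0,-1]]]' 25
```

```text
time: 4.65
ee_pos: [0.4615, 0.0712, 0.0265]
eef_rot: [0.0, 1.0, 0.0, 0.0]
ft_force: [0.1, -0.9, 1.1]
width: 0.0475
grip_force: 25.0
```

```bash
python3 -m crank '[[[0,0,-4,0,-1],[0,0,-14,0,-1],[0,0,-30,0,-1],[0,0,-48,0,-1],[-4,2,-64,0,-1],[-12,6,-75,0,-1],[-25,12,-80,0,-1],[-42,20,-80,0,-1],[-60,28,-80,0,-1],[-80,38,-80,0,-1],[-98,46,-80,0,-1],[-115,54,-80,0,-1],[-130,62,-80,0,-1],[-142,67,-80,0,-1],[-150,71,-80,0,-1],[-153,72.5,-80,0,-1],[-153,72.5,-80,0,-1],[-153,72.5,-80,0,-1]]]'
python3 - <<'E'
from bench import r
from h import *
c=r.camera("side");J=c["image"][:,:,::-1]
cv2.imwrite("pics/side3.png",cv2.resize(J[180:330,100:300],(800,600),interpolation=cv2.INTER_CUBIC))
E
```

```text
time: 6.45
ee_pos: [0.6141, 0.1433, 0.1067]
eef_rot: [0.0, 1.0, -0.0, -0.0]
ft_force: [-0.3, -0.9, -1.2]
width: 0.0475
grip_force: 25.0
```

View pics/side3.png

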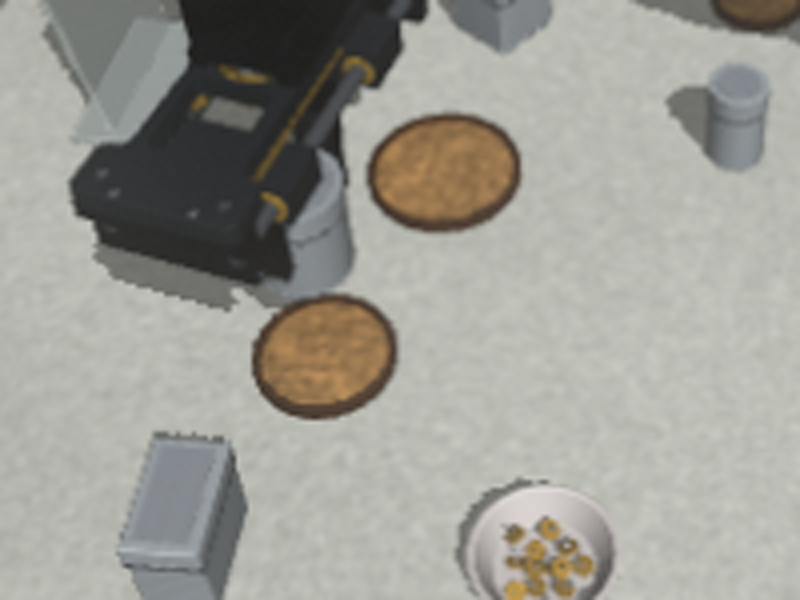

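The tin is held upright at about (310,230) in the crop, and its lowered position matches the medium saucer at about (325,355). I lower it.

```bash
python3 -m crank '[[[0,0,5,0,-1],[0,0,15,0,-1],[0,0,30,0,-1],[0,0,45,0,-1],[0,0,57,0,-1],[0,0,66,0,-1],[0,0,71,0,-1],[0,0,74,0,-1],[0,0,75,0,-1],[0,0,76,0,-1],[0,0,76.5,0,-1],[0,0,76.5,0,-1]]]'
```

```text
time: 7.7
ee_pos: [0.6148, 0.1437, 0.0306]
eef_rot: [0.0, 1.0, 0.0, 0.0]
ft_force: [-1.2, -0.0, 2.8]
width: 0.0479
grip_force: 25.0
```

```bash
python3 -m crank '[[[0,0,0,0,0.3],[0,0,0,0,0.6],[0,0,0,0,1],[0,0,0,0,1],[0,0,0,0,1],[0,0,0,0,1],[0,0,0,0,1],[0,0,-5,0,1],[0,0,-18,0,1],[0,0,-40,0,1],[0,0,-70,0,1],[0,0,-100,0,1],[0,0,-120,0,1],[0,0,-128,0,1],[0,0,-130,0,1]]]'
python3 - <<'E'
from bench import r
from h import *
c=r.camera("side");J=c["image"][:,:,::-1]
cv2.imwrite("pics/side4.png",cv2.resize(J[180:330,100:300],(800,600),interpolation=cv2.INTER_CUBIC))
E
```

```text
time: 9.2
ee_pos: [0.615, 0.1437, 0.1614]
eef_rot: [0.0, 1.0, 0.0, 0.001]
ft_force: [-0.9, -0.2, 0.0]
width: 0.0871
grip_force: 0.0
```

View pics/side4.png

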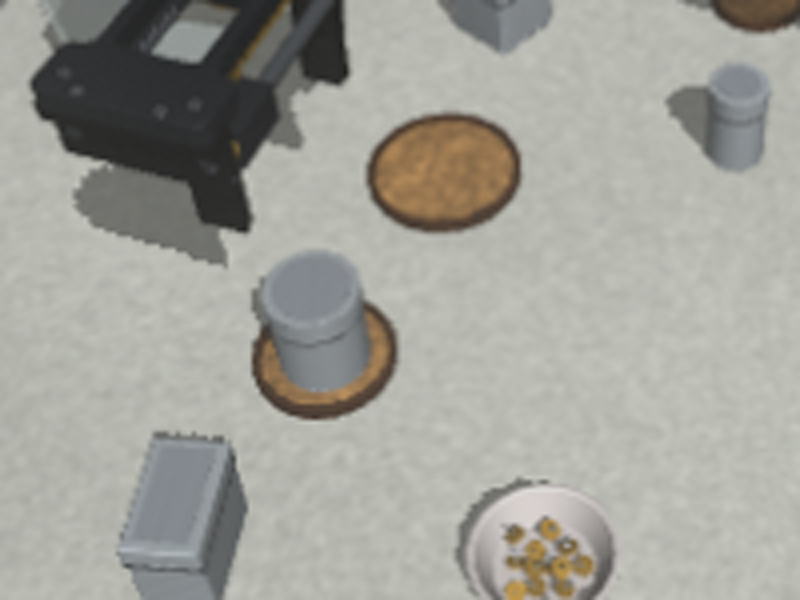

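The medium tin stands flat inside its saucer at about (318,320). The small tin, at (735,115) in the crop, is now lit, so I refine its position.

Run:
```python
from bench import r
from h import *
D=dict(L=.062,S=.034); P=dict(L=(.6115,-.27,.056),S=(.4495,-.068,.056))
for n in("side","top"):
    c=r.camera(n); im=c["image"].astype(int); m=((im[...,2]-im[...,0])>6).astype(np.uint8)
    cs=[k for k in cv2.findContours(m,0,1)[0] if 30<cv2.contourArea(k)<2000]
    for t in P:
        uv=proj(c,P[t])[0]; k=min(cs,key=lambda k:np.linalg.norm(k[:,0].mean(0)-uv))
        p=plane(c,k[:,0].astype(float),.056); g=np.array(P[t][:2])-c["eye"][:2]; g/=np.linalg.norm(g); h=np.array([-g[1],g[0]])
        print(n,t,uv.round(),k[:,0].mean(0).round(),(g*((p@g).max()-D[t]/2)+h*((p@h).max()+(p@h).min())/2).round(4),np.ptp(p@h).round(4))
```

```text
side L [245. 140.] [226. 176.] [ 0.6193 -0.1269] 0.0603
side S [285. 200.] [285. 208.] [ 0.4493 -0.0663] 0.0306
top L [316. 167.] [317. 166.] [ 0.6112 -0.2743] 0.0585
top S [249. 223.] [249. 223.] [ 0.4487 -0.0695] 0.0326
```

```bash
python3 -m crank '[[[6,-8,0,0,1],[20,-25,0,0,1],[40,-51,0,0,1],[63,-80,0,0,1],[86,-110,0,0,1],[109,-139,0,0,1],[130,-166,0,0,1],[148,-189,0,0,1],[160,-204,2,0,1],[166,-212,10,0,1],[166,-212,25,0,1],[166,-212,45,0,1],[166,-212,67,0,1],[166,-212,90,0,1],[166,-212,108,0,1],[166,-212,121,0,1],[166,-212,129,0,1],[166,-212,133,0,1],[166,-212,134,0,1],[166,-212,134,0,1]]]' 20
python3 -m crank '[[[0,0,0,0,-1],[0,0,0,0,-1],[0,0,0,0,-1],[0,0,0,0,-1],[0,0,0,0,-1],[0,0,0,0,-1],[0,0,0,0,-1],[0,0,0,0,-1],[0,0,0,0,-1],[0,0,0,0,-1],[0,0,0,0,-1]]]' 20
```

```text
time: 11.35
ee_pos: [0.4488, -0.0683, 0.0264]
eef_rot: [0.0, 1.0, 0.0, 0.0]
ft_force: [-0.6, -0.4, -0.0]
width: 0.0869
grip_force: 0.0
time: 12.45
ee_pos: [0.4485, -0.0683, 0.026]
eef_rot: [0.0, 1.0, 0.0, 0.0]
ft_force: [0.7, -0.3, 0.1]
width: 0.033
grip_force: 20.0
```

```bash
python3 -m crank '[[[0,0,-4,0,-1],[0,0,-14,0,-1],[0,0,-30,0,-1],[0,0,-47,0,-1],[-1,-4,-60,0,-1],[-2,-11,-68,0,-1],[-3,-22,-70,0,-1],[-5,-37,-70,0,-1],[-8,-54,-70,0,-1],[-10,-72,-70,0,-1],[-12,-88,-70,0,-1],[-14,-103,-70,0,-1],[-16,-116,-70,0,-1],[-18,-126,-70,0,-1],[-19,-132,-70,0,-1],[-19,-135,-70,0,-1],[-19,-135,-70,0,-1],[-19,-135,-70,0,-1]]]'
python3 - <<'E'
from bench import r
from h import *
c=r.camera("side");J=c["image"][:,:,::-1]
cv2.imwrite("pics/side5.png",cv2.resize(J[120:240,200:360],(800,600),interpolation=cv2.INTER_CUBIC))
E
```

```text
time: 14.25
ee_pos: [0.4674, -0.2028, 0.0959]
eef_rot: [-0.0, 1.0, 0.0, -0.0]
ft_force: [-0.7, 0.2, -0.1]
width: 0.0336
grip_force: 20.0
```

View pics/side5.png

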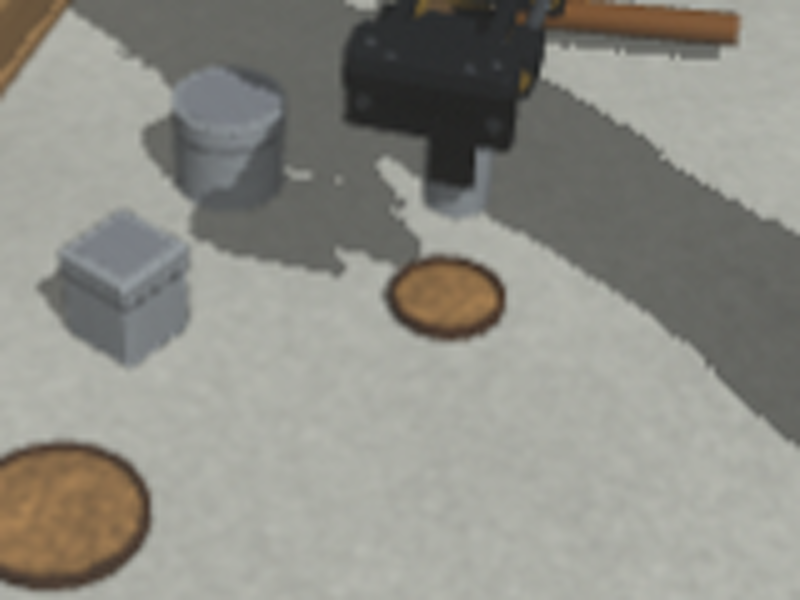

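The small tin is held upright at about (457,190), above its saucer at (447,297). I lower it.

```bash
python3 -m crank '[[[0,0,5,0,-1],[0,0,15,0,-1],[0,0,30,0,-1],[0,0,43,0,-1],[0,0,54,0,-1],[0,0,61,0,-1],[0,0,64,0,-1],[0,0,65,0,-1],[0,0,66,0,-1],[0,0,66.5,0,-1],[0,0,66.5,0,-1]]]'
```

```text
time: 15.4
ee_pos: [0.4678, -0.2035, 0.03]
eef_rot: [0.0, 1.0, 0.0, 0.0]
ft_force: [-1.4, -0.0, 3.3]
width: 0.0333
grip_force: 20.0
```

```bash
python3 -m crank '[[[0,0,0,0,0],[0,0,0,0,0.4],[0,0,0,0,1],[0,0,0,0,1],[0,0,0,0,1],[0,0,0,0,1],[0,0,0,0,1],[0,0,0,0,1],[0,0,-5,0,1],[0,0,-18,0,1],[0,0,-40,0,1],[0,0,-70,0,1],[0,0,-100,0,1],[0,0,-120,0,1],[0,0,-128,0,1],[0,0,-130,0,1],[0,0,-130,0,1]]]'
python3 - <<'E'
from bench import r
from h import *
c=r.camera("side");J=c["image"][:,:,::-1]
cv2.imwrite("pics/side6.png",cv2.resize(J[120:240,200:360],(800,600),interpolation=cv2.INTER_CUBIC))
E
```

```text
time: 17.1
ee_pos: [0.4672, -0.2032, 0.1591]
eef_rot: [0.0, 1.0, 0.0, -0.0]
ft_force: [0.6, -0.1, -0.3]
width: 0.0865
grip_force: 0.0
```

View pics/side6.png

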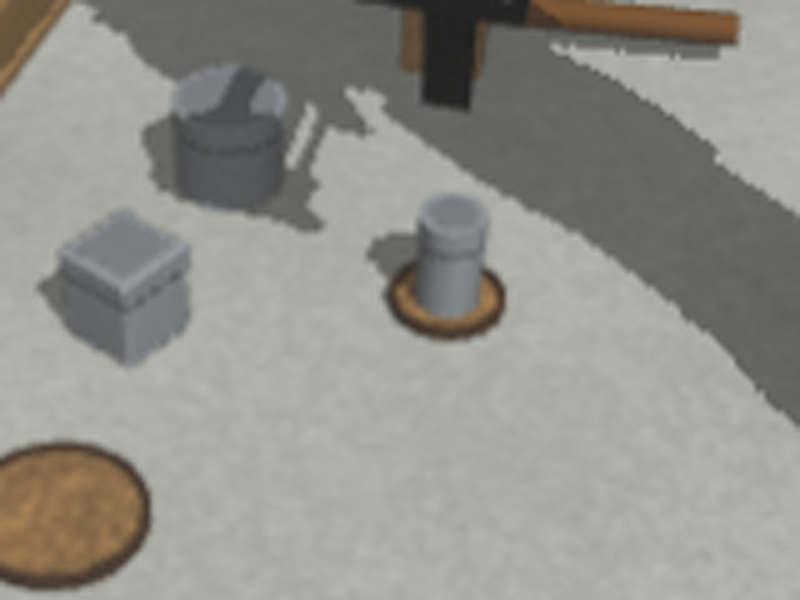

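The small tin sits flat in its saucer at (452,265). The large tin is next.

```bash
python3 -m crank '[[[-6,-3,0,0,1],[-20,-9,0,0,1],[-40,-19,0,0,1],[-62,-29,0,0,1],[-84,-39,0,0,1],[-105,-49,0,0,1],[-123,-58,0,0,1],[-136,-64,0,0,1],[-143,-67,3,0,1],[-143,-67,12,0,1],[-143,-67,27,0,1],[-143,-67,45,0,1],[-143,-67,63,0,1],[-143,-67,81,0,1],[-143,-67,98,0,1],[-143,-67,112,0,1],[-143,-67,123,0,1],[-143,-67,130,0,1],[-143,-67,133,0,1],[-143,-67,134,0,1]]]' 30
python3 -m crank '[[[0,0,0,0,0.8],[0,0,0,0,0.5],[0,0,0,0,-1],[0,0,0,0,-1],[0,0,0,0,-1],[0,0,0,0,-1],[0,0,0,0,-1],[0,0,0,0,-1],[0,0,0,0,-1],[0,0,0,0,-1],[0,0,0,0,-1]]]' 30
```

```text
time: 19.15
ee_pos: [0.6105, -0.2705, 0.0255]
eef_rot: [0.0, 1.0, -0.0, 0.0]
ft_force: [0.3, 0.1, -0.9]
width: 0.0873
grip_force: 0.0
time: 20.25
ee_pos: [0.6106, -0.2705, 0.0258]
eef_rot: [0.0, 1.0, -0.0, 0.0]
ft_force: [-1.3, -0.4, 5.4]
width: 0.0617
grip_force: 30.0
```

```bash
python3 -m crank '[[[0,0,-4,0,-1],[0,0,-14,0,-1],[0,0,-30,0,-1],[0,0,-50,0,-1],[0,0,-70,0,-1],[0,0,-87,0,-1],[0,0,-97,0,-1],[0,0,-100,0,-1],[0,0,-100,0,-1]]]'
python3 -m crank '[[[0,5,0,0,-1],[0,17,0,0,-1],[1,35,0,0,-1],[1,57,0,0,-1],[2,81,0,0,-1],[2,105,0,0,-1],[3,129,0,0,-1],[4,153,0,0,-1],[4,177,0,0,-1],[5,201,0,0,-1],[5,222,0,0,-1],[6,240,0,0,-1],[6,255,0,0,-1],[6,266,0,0,-1],[6,272,0,0,-1],[6,274,0,0,-1],[6,274,0,0,-1],[6,274,0,0,-1]]]'
python3 - <<'E'
from bench import r
from h import *
c=r.camera("side");J=c["image"][:,:,::-1]
cv2.imwrite("pics/side7.png",cv2.resize(J[130:280,120:320],(800,600),interpolation=cv2.INTER_CUBIC))
E
```

```text
time: 21.15
ee_pos: [0.6104, -0.2703, 0.1256]
eef_rot: [0.0, 1.0, 0.0, 0.0]
ft_force: [0.5, 0.4, -1.8]
width: 0.0614
grip_force: 30.0
time: 22.95
ee_pos: [0.6045, 0.0026, 0.1256]
eef_rot: [0.001, 1.0, -0.0, 0.0]
ft_force: [0.7, -0.4, -2.5]
width: 0.0617
grip_force: 30.0
```

View pics/side7.png

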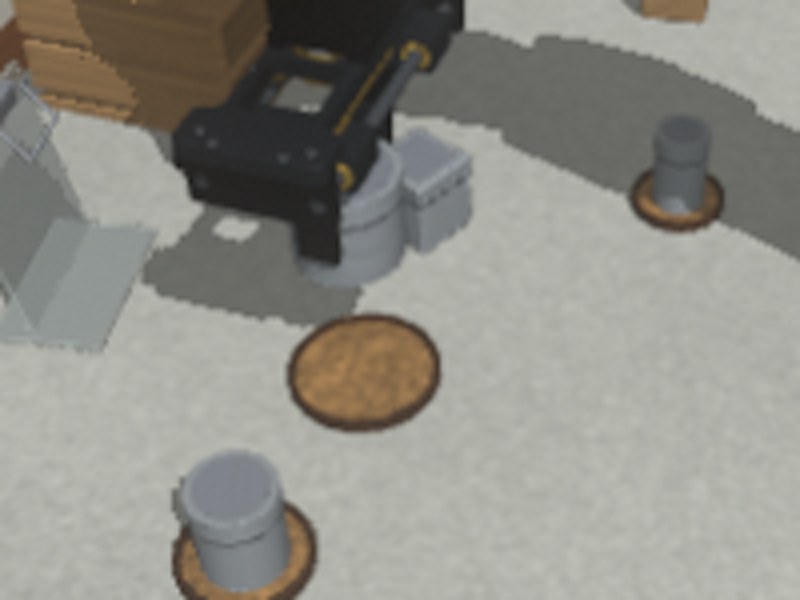

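The large tin is held upright at (360,220) with its saucer at (365,372), and the way down is clear. I lower it.

```bash
python3 -m crank '[[[0,0,5,0,-1],[0,0,16,0,-1],[0,0,33,0,-1],[0,0,52,0,-1],[0,0,69,0,-1],[0,0,81,0,-1],[0,0,89,0,-1],[0,0,93,0,-1],[0,0,95,0,-1],[0,0,96,0,-1],[0,0,96.5,0,-1],[0,0,96.5,0,-1]]]'
```

```text
time: 24.2
ee_pos: [0.6049, 0.0036, 0.0298]
eef_rot: [0.0, 1.0, 0.0, 0.0]
ft_force: [-1.6, -0.0, 4.7]
width: 0.0612
grip_force: 30.0
```

Contact is confirmed by the force. I release, retreat and check the whole scene.

```bash
python3 -m crank '[[[0,0,0,0,0.5],[0,0,0,0,0.7],[0,0,0,0,1],[0,0,0,0,1],[0,0,0,0,1],[0,0,0,0,1],[0,0,0,0,1],[0,0,-5,0,1],[0,0,-18,0,1],[0,0,-40,0,1],[0,0,-70,0,1],[0,0,-100,0,1],[0,0,-130,0,1],[0,0,-155,0,1],[0,0,-170,0,1],[0,0,-177,0,1],[0,0,-180,0,1],[0,0,-180,0,1]]]'
python3 - <<'E'
from bench import r
from h import *
c=r.camera("side");J=c["image"][:,:,::-1]
cv2.imwrite("pics/side8.png",cv2.resize(J[100:364,80:432],(800,600),interpolation=cv2.INTER_CUBIC))
E
```

```text
time: 26.0
ee_pos: [0.6042, 0.0037, 0.2085]
eef_rot: [0.0, 1.0, -0.0, -0.0]
ft_force: [-0.6, 0.1, 0.2]
width: 0.0869
grip_force: 0.0
```

View pics/side8.png

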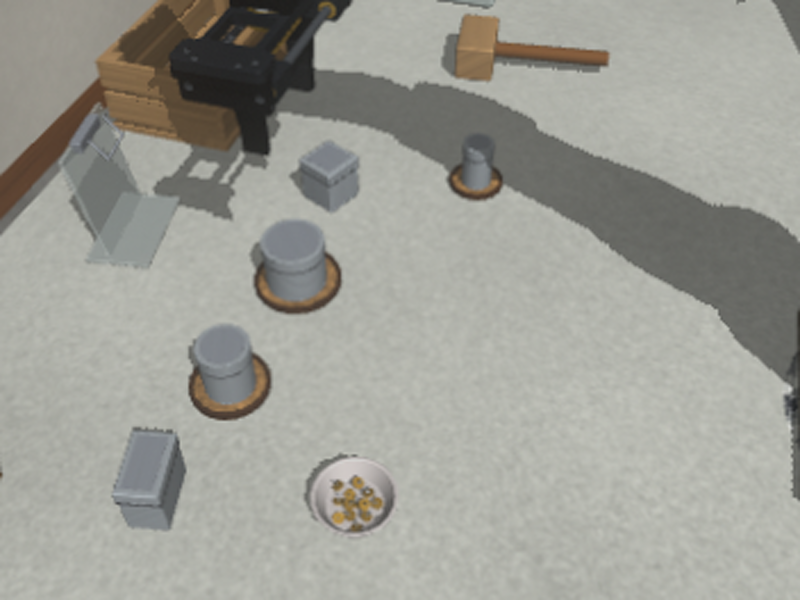

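All three round tins stand flat in their own saucers, at (295,260), (227,370) and (477,165). The square tin, oblong tin, tack dish and mallet look undisturbed, and the gripper is clear.

```bash
python3 -c "from bench import r; print(r.close_job())"
```

```text
the job is handed in; nothing more can be done
None
```

The small, medium and large round tins are each upright and flat in the saucer of their own size, nothing else looks moved in the last picture, and the job was handed in at about 26 s of the 83 s allowed.

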